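Push the case down the guide lane into the green bay

TASK

Push the blue case straight down the lane between the two metal guide rails until it stands wholly inside the green bay, then leave it there. The rails have just been aligned, so neither the case nor the robot may touch them. Only push the case, gently, with the fingers: do not pinch it or lift or tip it, and leave the other things standing where they are.

Things in the scene. Friction and masses are not known exactly. Their poses are not given: they have to be found in the camera images.
- blue_case: Dark blue closed plastic case, a solid block 58 x 96 x 63 mm (x, y, z), 0.13 to 0.25 kg, loose. Origin at the centre of its underside, z up; the 96 mm long axis is y. It starts on the plate before the mouth, long axis roughly along the lane, off-centre by up to 15 mm and skewed up to 0.3 rad. It slides without tipping when pushed below about 50 mm height.
- lane: Fixed lane: grey plate on the counter, x -165 to 230, y -65 to 65 mm, 4 mm thick, with two guide rails at x 0 to 225 mm. Origin on the counter (4 mm below the plate top) under the middle of the mouth; x points down the lane (the way to push), y left, z up. Clear width between rails 78 mm: the case, end first, has 10 mm each side. x < 0 is the open apron. The far end is open, with no stop.
- rail_left: Aluminium guide rail on the lane's +y side, 225 x 10 mm and 22 mm high, its top 26 mm above the counter; small feet reach 7 mm outward. Origin at the centre of its underside, on the plate, axes as the lane's. Not to be touched (contact above 0.3 N).
- rail_right: The same rail on the lane's -y side.
- mouth (a point): Middle of the lane's mouth, on the plate's top face, between the near ends of the rails.
- bay_centre (a point): Centre of the green bay painted on the plate between the rails, on the plate's top face, 135 mm down the lane from the mouth; the bay is 120 mm long and 78 mm wide, so the case has 12 mm to spare at each end. Axes as the lane's.
- dropper_0: Bystander: white dropper bottle with green print, 24 mm across, 72 mm high, on the counter left of the rails. Origin at the centre of its underside.
- vial_0: Bystander: white lidded vial, 32 mm across, 42 mm high, on the counter left of the lane. Origin at the centre of its underside.
- nut_m36: Bystander: black hexagon nut, 60 x 69 x 30 mm, on the counter left of the apron. Origin at the centre of its underside.
- dropper_1: Bystander: blue dropper bottle with a white cap, 24 mm across, 72 mm high, on the counter right of the rails. Origin at the centre of its underside.
- steel_vial: Bystander: small steel vial with a red cap, 18 mm across, 48 mm high, on the counter right of the rails. Origin at the centre of its underside.

How it is judged:
By the outcome, as a careful person would: the job done as asked, in the order asked, and still so for the second after the job is handed in, with the robot touching nothing.
It also fails if it takes over 64 s, if anything falls off the work surface, if the arm or the gripper's body presses on something with over 40 N, if the wrist force passes 120 N, or if a joint passes its speed limit or range.

ROBOT

A 6-joint arm with a two-finger parallel gripper is mounted at the origin on a cart in front of the work surface, level with it; the furniture and walls round the work are solid. World frame = base frame: x ahead of the robot, y to its left, z up, the work surface at z = 0. Lengths are in m, angles in rad, forces in N, time in s.
With the tool pointing down it reaches from about 0.3 to 0.775 m from the base axis. Payload 14.6 kg.
Tool frame: the origin (TCP) lies midway between the tips of the shut fingers; the grasp point (between the pads) lies 19 mm behind it (grasp_offset is the distance from the TCP to the grasp point, in m); z points along the fingers, y is the line along which they close (so a half turn about z gives the same grasp; the last joint's range is limited). The gripper opens to 94 mm and grips with 3 to 60 N. Pads are 16 mm wide; open, the fingers measure 119 mm over their backs; the gripper's body (75 mm by 177 mm) begins 78 mm behind the grasp point.
Start: joints at [1.17, 0.3, 1.521, -0, 1.321, -0.067], TCP at [0.18, 0.52, 0.205] pointing down, gripper open.
Joint ranges: [-3.03, 3.03], [-0.79, 2.21], [0.23, 2.52], [-1.04, 4.18], [0, 3.07], [-2.55, 2.55]. Speed limits (rad/s): [2.22, 2.22, 2.57, 3.14, 3.14, 3.14].

INTERFACE

Orientations are given as [roll, pitch, yaw] about the fixed x, y, z axes, in that order (R = Rz(yaw) Ry(pitch) Rx(roll)).
In Python, from station import * gives the robot as it stands. The module is installed in compiled form; this text tells all that it offers.
- The arm moves only by the tool send_rows, never from a script. Its argument "rows" is a list of rows, each an object of numbers: "dx", "dy", "dz": the shift along the tool's x, y, z in mm; "roll": the turn about the tool's z in degrees; "jaw": the closure, from -1 (fully open) to 1 (shut). In form: [{"dx": .., "dy": .., "dz": .., "roll": .., "jaw": ..}, ...]. A call has 1 to 12 rows; each row shifts and turns the commanded pose from where the row before left it, along the tool's axes as they then stand; what a row does not reach is not made up. A row lasts 1/12 s, in which the tool goes at most 41.7 mm and 7.16 degrees, less where a joint would pass 70% of its speed; a pose out of reach is approached as far as the arm can. A call is refused whole if a number of a shift passes 41.7 or a number of a turn 7.16, either way. A call with a gripper value outside its range is refused whole. The fingers move at their own pace and stop on an object; "force" is the grip in N (left out, the last holds). Time passes only in rows, so rows that do not move let the fingers close. It gives the time, the measured TCP pose, the force, the opening and the grip force at its end, in the units of the state.
- get_obs(): the state, without advancing time (a new reading comes with each control period).
- camera(name): name is "scene" or "top"; returns a dict with "frame" (384x512x3 uint8, red, green, blue), "z_map" (384x512 float32, m along the optical axis (not along the pixel's ray), 0 where there is no reading), "camera_matrix" (3x3 intrinsics, pixels), "rvec" (rotation vector, rad) and "tvec" (3), from world to camera coordinates, as OpenCV has them. Camera axes: x right, y down, z forward; pixel columns grow to the right and rows downward; lengths in m; the calibration is good to about 2 mm. A picture is of the moment at which its call begins.
- hand_in(): hands the job in; it is judged then, once.
The state is a dict: "time_s": time; "qpos": joint angles; "joint_vel": joint speeds; "tau": joint torques, N m; "ee_pos": TCP position; "eef_rot": TCP orientation; "force": force on the tool from outside, world axes, zero at the start; "moment": the same for the moment, N m; "grip_width": finger opening in m; "grip_force": force on a finger pad.
Only numpy, scipy, OpenCV 4.12 (cv2) and the standard library are available. Lean on these libraries where they do the work, as an engineer would, in place of code of your own. Each camera call takes 0.05 s, during which the arm holds its last target. There are 200 camera calls.

## Working session

There is one attempt and no reset: what is moved stays moved. The work goes in short steps, Python scripts to look and compute and a tool call to move; the robot and the scene stay as the last step left them, time stands still between calls to the robot, and variables do not carry over. Pictures are saved under pics/ and viewed, at most 10 in all, crops included, and the job is handed in when it is done.

Besides the shell and the picture viewer there is one more tool, called after "Call:" in YAML: its name, and indented under it one key for each argument. send_rows: Moves the arm, as the interface text tells. Its arguments: {"type":"object","properties":{"rows":{"type":"array"},"force":{"type":"number"}},"required":["rows"]}

```bash
mkdir -p pics
python3 - <<'E'
from station import *
import cv2
o=get_obs();print(o['time_s'],o['ee_pos'],o['eef_rot'],o['grip_width'])
for n in('top','scene'):
    c=camera(n);cv2.imwrite(f'pics/{n}0.png',c['frame'][:,:,::-1]);print(n,c['camera_matrix'].tolist(),c['rvec'],c['tvec'])
E
```

```text
0.0 [0.18008647 0.51940723 0.20487131] [-3.14043783e+00 -8.20799990e-05  2.80783781e+00] 0.09363716428445651
top [[357.1969774428264, 0.0, 254.94816835237384], [0.0, 357.1969774428264, 190.25567386549585], [0.0, 0.0, 1.0]] [ 2.22322136 -2.18263378  0.08632139] [0.0066074  0.55625448 0.86011534]
scene [[466.31653854454487, 0.0, 255.4101925143577], [0.0, 466.31653854454487, 192.46289482021058], [0.0, 0.0, 1.0]] [ 2.17755625 -0.75963685  0.32313128] [-0.4208164   0.26438566  0.61270486]
```

View pics/top0.png

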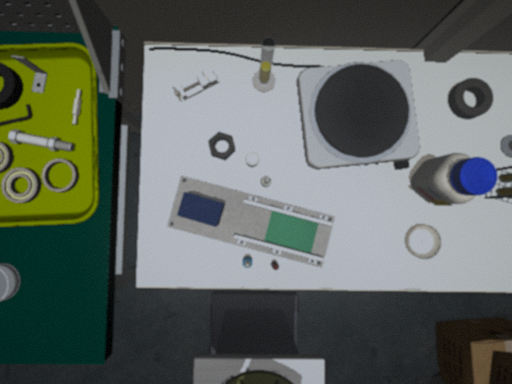

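View pics/scene0.png

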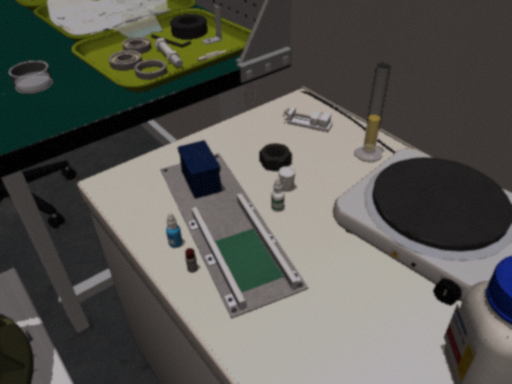

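The top view shows the plate sloping right and slightly down from (180,180) to (330,265). The blue case is at about (202,208), the green bay at about (292,231), and the rails lie on either side of the bay. The bystanders are the nut (221,145), vial (252,159), droppers (266,181) and (247,261), and steel vial (275,265).

```bash
cat > h.py <<'E'
from station import *
import cv2,numpy as np
def cast(c,px,z):
    R=cv2.Rodrigues(c['rvec'])[0];t=np.asarray(c['tvec']).ravel()
    p=np.atleast_2d(np.asarray(px,float));K=c['camera_matrix']
    r=(np.c_[p,np.ones(len(p))]@np.linalg.inv(K).T)@R
    o=-R.T@t
    return (o+r*((z-o[2])/r[:,2])[:,None])[:,:2]
def big(m):
    cs=cv2.findContours(m.astype(np.uint8),cv2.RETR_EXTERNAL,cv2.CHAIN_APPROX_NONE)[0]
    return max(cs,key=cv2.contourArea).reshape(-1,2)
def rect(c,m,z):
    p=cast(c,big(m),z);(x,y),s,a=cv2.minAreaRect((p*1000).astype(np.float32))
    b=cv2.boxPoints(((x,y),s,a));e=b[1]-b[0];f=b[2]-b[1]
    if np.hypot(*f)>np.hypot(*e):e=f
    return np.array([x,y]),sorted(s),np.degrees(np.arctan2(e[1],e[0]))
def hsv(c):
    return [a.astype(int) for a in cv2.split(cv2.cvtColor(c['frame'],cv2.COLOR_RGB2HSV))]
def masks(c):
    h,s,v=hsv(c)
    roi=np.zeros(h.shape,bool);roi[165:280,150:350]=1
    g=(h>60)&(h<90)&(s>90)&roi; b=(h>105)&(h<130)&(s>100)&(v<140)&roi
    return g,b
E
python3 - <<'E'
from h import *
c=camera('top');R=cv2.Rodrigues(c['rvec'])[0];print('cam',-R.T@np.ravel(c['tvec']))
g,b=masks(c)
print('bay',rect(c,g,.004));
zm=c['z_map'];
# heights
v,u=np.mgrid[:384,:512]
K=c['camera_matrix'];P=np.stack([(u-K[0,2])/K[0,0]*zm,(v-K[1,2])/K[1,1]*zm,zm],-1)
W=(P-np.ravel(c['tvec']))@R
print('z table',W[275,200],'case',W[208,202],'bay',W[231,292])
top=b&(W[...,2]>.055);print('case top',rect(c,top,.067),top.sum(), 'all',rect(c,b,.067))
h,s,vv=hsv(c);print(vv[190,180],vv[225,230],vv[275,200],s[225,230],s[275,200])
m=(vv<vv[225,230]+ (vv[275,200]-vv[225,230])//2);roi=np.zeros_like(m);roi[165:280,155:345]=1
m=cv2.morphologyEx((m&roi).astype(np.uint8),cv2.MORPH_OPEN,np.ones((3,3)))
print('plate',rect(c,m,.004))
for n,p in dict(nut=(221,145),vial=(252,159),d0=(266,181),d1=(247,261),sv=(275,265)).items():
    print(n,W[p[1],p[0]].round(3))
I=cv2.resize(c['frame'][160:285,150:350,::-1],None,fx=4,fy=4,interpolation=cv2.INTER_CUBIC);cv2.imwrite('pics/z1.png',I)
E
```

```text
cam [0.50619809 0.03529549 0.88981955]
bay (array([455.85687256, -74.16117859]), [73.65327453613281, 115.12466430664062], np.float32(76.27291))
z table [ 0.34595664  0.14776539 -0.00060748] case [0.51004398 0.13888638 0.0652999 ] bay [ 0.45748336 -0.07689454  0.00379427]
case top (array([508.31491089, 142.34591675]), [52.45103073120117, 91.27298736572266], np.float32(75.36657)) 895 all (array([508.31491089, 142.34591675]), [52.45103073120117, 91.27298736572266], np.float32(75.36657))
143 143 191 2 20
plate (array([480.70709229,  25.19540405]), [131.30953979492188, 395.65411376953125], np.float32(76.26014))
nut [ 0.669  0.104 -0.002]
vial [0.629 0.026 0.041]
d0 [ 0.575 -0.007  0.07 ]
d1 [0.39  0.033 0.058]
sv [ 0.38  -0.032  0.047]
```

View pics/z1.png

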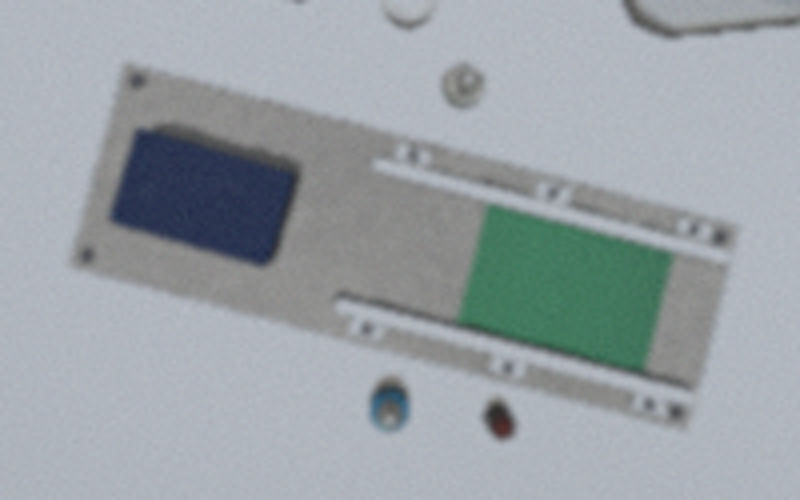

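The crop shows the case at (204,197) nearly parallel to the plate edges, and clear of both rails, whose near ends are at about (375,165) and (340,298). In world coordinates:
- **Lane:** mouth at (488.4, 56.8) mm, heading -103.7°. The plate and the bay agree within 1 mm.
- **Case:** lane x about -88, lateral about -1 mm, skew about -1°.

I'll push with partly open fingers, about 58 mm across, with the tips just above the rails.

Call:
send_rows:
  rows:
    - {"dx":-35.6,"dy":-14.3,"jaw":0.3}
    - {"dx":-35.6,"dy":-14.3,"jaw":0.3}
    - {"dx":-35.6,"dy":-14.3,"jaw":0.3}
    - {"dx":-35.6,"dy":-14.3,"jaw":0.3}
    - {"dx":-35.6,"dy":-14.3,"jaw":0.3}
    - {"dx":-35.6,"dy":-14.3,"jaw":0.3}
    - {"dx":-35.6,"dy":-14.3,"jaw":0.3}
    - {"dx":-35.6,"dy":-14.3,"jaw":0.3}
    - {"dx":-35.6,"dy":-14.3,"jaw":0.3}
    - {"dx":-35.6,"dy":-14.3,"jaw":0.3}
    - {"dx":-35.6,"dy":-14.3,"jaw":0.3}
    - {"dx":-35.6,"dy":-14.3,"jaw":0.3}

```text
invalid input at $.rows[0]: expected keys dx, dy, dz, roll, jaw
```

Call:
send_rows:
  rows:
    - {"roll":7.05,"jaw":0.3}
    - {"roll":7.05,"jaw":0.3}
    - {"roll":7.05,"jaw":0.3}
    - {"roll":7.05,"jaw":0.3}
    - {"roll":7.05,"jaw":0.3}
    - {"roll":7.05,"jaw":0.3}
    - {"roll":7.05,"jaw":0.3}
    - {"roll":7.05,"jaw":0.3}
    - {"roll":7.05,"jaw":0.3}
    - {"roll":7.05,"jaw":0.3}
    - {"roll":7.05,"jaw":0.3}
    - {"roll":7.05,"jaw":0.3}

```text
invalid input at $.rows[0]: expected keys dx, dy, dz, roll, jaw
```

```bash
cat >> h.py <<'E'
a=np.radians(76.26);d=-np.array([np.cos(a),np.sin(a)]);l=np.array([-d[1],d[0]]);M=np.array([488.4,56.8])
def lane(p): return np.array([(p-M)@d,(p-M)@l]).round(1)
def tcp():
    o=get_obs();p=np.array(o['ee_pos'])*1000;print('t',o['time_s'],'tcp lane',lane(p[:2]),'z',p[2].round(1),'yaw',np.degrees(o['eef_rot']).round(2),'w',o['grip_width'],'F',np.round(o['force'],2))
def case(c):
    g,b=masks(c);p,s,an=rect(c,b,.067);print('case',lane(p),s,'skew',an-76.26)
E
python3 - <<'E'
from h import *
c=camera('top');tcp();case(c)
cv2.imwrite('pics/t2.png',c['frame'][:,:,::-1])
E
```

```text
t 0.2 tcp lane [-376.2 -409.3] z 205.1 yaw [-179.96   -0.    160.87] w 0.09385036907492592 F [-0.46  0.12 -0.22]
case [-87.5  -1.3] [52.31949996948242, 91.41215515136719] skew -0.50940704
```

View pics/t2.png

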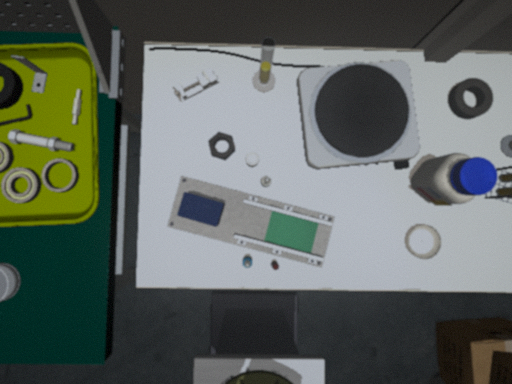

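The scene is unchanged: the rows were refused because every key is required, and the arm is still out of view.

Call:
send_rows:
  rows:
    - {"dx":-35.6,"dy":-14.3,"dz":0,"roll":0,"jaw":0.3}
    - {"dx":-35.6,"dy":-14.3,"dz":0,"roll":0,"jaw":0.3}
    - {"dx":-35.6,"dy":-14.3,"dz":0,"roll":0,"jaw":0.3}
    - {"dx":-35.6,"dy":-14.3,"dz":0,"roll":0,"jaw":0.3}
    - {"dx":-35.6,"dy":-14.3,"dz":0,"roll":0,"jaw":0.3}
    - {"dx":-35.6,"dy":-14.3,"dz":0,"roll":0,"jaw":0.3}
    - {"dx":-35.6,"dy":-14.3,"dz":0,"roll":0,"jaw":0.3}
    - {"dx":-35.6,"dy":-14.3,"dz":0,"roll":0,"jaw":0.3}
    - {"dx":-35.6,"dy":-14.3,"dz":0,"roll":0,"jaw":0.3}
    - {"dx":-35.6,"dy":-14.3,"dz":0,"roll":0,"jaw":0.3}
    - {"dx":-35.6,"dy":-14.3,"dz":0,"roll":0,"jaw":0.3}
    - {"dx":-35.6,"dy":-14.3,"dz":0,"roll":0,"jaw":0.3}

```text
time_s: 1.2
ee_pos: [0.5288, 0.2159, 0.2054]
eef_rot: [-3.142, -0.0, 2.808]
force: [0.5, 0.5, 0.1]
grip_width: 0.0332
grip_force: 0.0
```

Call:
send_rows:
  rows:
    - {"dx":0,"dy":0,"dz":0,"roll":7.05,"jaw":0.3}
    - {"dx":0,"dy":0,"dz":0,"roll":7.05,"jaw":0.3}
    - {"dx":0,"dy":0,"dz":0,"roll":7.05,"jaw":0.3}
    - {"dx":0,"dy":0,"dz":0,"roll":7.05,"jaw":0.3}
    - {"dx":0,"dy":0,"dz":0,"roll":7.05,"jaw":0.3}
    - {"dx":0,"dy":0,"dz":0,"roll":7.05,"jaw":0.3}
    - {"dx":0,"dy":0,"dz":0,"roll":7.05,"jaw":0.3}
    - {"dx":0,"dy":0,"dz":0,"roll":7.05,"jaw":0.3}
    - {"dx":0,"dy":0,"dz":0,"roll":7.05,"jaw":0.3}
    - {"dx":0,"dy":0,"dz":0,"roll":7.05,"jaw":0.3}
    - {"dx":0,"dy":0,"dz":0,"roll":7.05,"jaw":0.3}
    - {"dx":0,"dy":0,"dz":0,"roll":7.05,"jaw":0.3}

```text
time_s: 2.2
ee_pos: [0.5275, 0.2175, 0.2053]
eef_rot: [-3.141, 0.0, 1.325]
force: [-0.4, 0.4, 0.6]
grip_width: 0.0329
grip_force: 0.0
```

Run:
```python
from h import *
c=camera('scene');tcp()
cv2.imwrite('pics/s3.png',c['frame'][:,:,::-1])
```

```text
t 2.25 tcp lane [-165.4   -0.2] z 205.2 yaw [-1.7998e+02  1.0000e-02  7.5380e+01] w 0.03285784176153134 F [-0.41  0.54 -0.24]
```

View pics/s3.png

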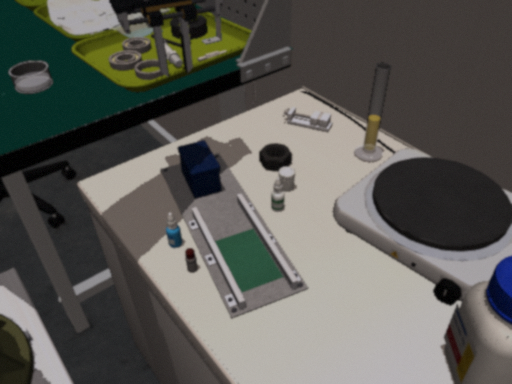

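The fingers are behind the case at about (157,60) and (187,60), spanning the lane. The case (200,168) and all the bystanders are undisturbed. Now I'll lower.

Call:
send_rows:
  rows:
    - {"dx":0,"dy":0,"dz":20,"roll":0,"jaw":0.3}
    - {"dx":0,"dy":0,"dz":20,"roll":0,"jaw":0.3}
    - {"dx":0,"dy":0,"dz":20,"roll":0,"jaw":0.3}
    - {"dx":0,"dy":0,"dz":20,"roll":0,"jaw":0.3}
    - {"dx":0,"dy":0,"dz":20,"roll":0,"jaw":0.3}
    - {"dx":0,"dy":0,"dz":20,"roll":0,"jaw":0.3}
    - {"dx":0,"dy":0,"dz":20,"roll":0,"jaw":0.3}
    - {"dx":0,"dy":0,"dz":15,"roll":0,"jaw":0.3}
    - {"dx":0,"dy":0,"dz":10,"roll":0,"jaw":0.3}
    - {"dx":0,"dy":0,"dz":6,"roll":0,"jaw":0.3}
    - {"dx":0,"dy":0,"dz":0,"roll":0,"jaw":0.3}
    - {"dx":0,"dy":0,"dz":0,"roll":0,"jaw":0.3}

```text
time_s: 3.25
ee_pos: [0.5279, 0.2176, 0.0349]
eef_rot: [3.141, -0.0, 1.332]
force: [-1.0, 0.3, 0.6]
grip_width: 0.0324
grip_force: 0.0
```

Run:
```python
from h import *
c=camera('top');tcp();tcp();case(c);c=camera('top');tcp();case(c)
```

```text
t 3.3 tcp lane [-165.7    0.3] z 35.3 yaw [ 1.7994e+02 -4.0000e-02  7.6310e+01] w 0.032885410958981655 F [ 0.63  0.31 -0.1 ]
t 3.3 tcp lane [-165.7    0.3] z 35.3 yaw [ 1.7994e+02 -4.0000e-02  7.6310e+01] w 0.032885410958981655 F [ 0.63  0.31 -0.1 ]
case [-87.5  -1. ] [53.69975280761719, 92.01863861083984] skew -2.5820007
t 3.35 tcp lane [-165.8    0.3] z 35.4 yaw [ 1.7993e+02 -5.0000e-02  7.6300e+01] w 0.0330623973842658 F [0.2  0.52 0.07]
case [-87.3  -1.2] [53.25668716430664, 91.6504135131836] skew -1.6224823
```

Aligned and level with the lane. I'll push in stages and check before the mouth.

Call:
send_rows:
  rows:
    - {"dx":-5,"dy":0,"dz":0,"roll":0,"jaw":0.3}
    - {"dx":-5,"dy":0,"dz":0,"roll":0,"jaw":0.3}
    - {"dx":-4,"dy":0,"dz":0,"roll":0,"jaw":0.3}
    - {"dx":-3,"dy":0,"dz":0,"roll":0,"jaw":0.3}
    - {"dx":-3,"dy":0,"dz":0,"roll":0,"jaw":0.3}
    - {"dx":-3,"dy":0,"dz":0,"roll":0,"jaw":0.3}
    - {"dx":-3,"dy":0,"dz":0,"roll":0,"jaw":0.3}
    - {"dx":-3,"dy":0,"dz":0,"roll":0,"jaw":0.3}
    - {"dx":-3,"dy":0,"dz":0,"roll":0,"jaw":0.3}
    - {"dx":-3,"dy":0,"dz":0,"roll":0,"jaw":0.3}
    - {"dx":-3,"dy":0,"dz":0,"roll":0,"jaw":0.3}
    - {"dx":-3,"dy":0,"dz":0,"roll":0,"jaw":0.3}

```text
time_s: 4.35
ee_pos: [0.5178, 0.1775, 0.0345]
eef_rot: [3.141, -0.0, 1.331]
force: [1.4, 2.0, 2.8]
grip_width: 0.0329
grip_force: 1.3
```

Call:
send_rows:
  rows:
    - {"dx":-3,"dy":0,"dz":0,"roll":0,"jaw":0.3}
    - {"dx":-3,"dy":0,"dz":0,"roll":0,"jaw":0.3}
    - {"dx":-3,"dy":0,"dz":0,"roll":0,"jaw":0.3}
    - {"dx":-3,"dy":0,"dz":0,"roll":0,"jaw":0.3}
    - {"dx":-3,"dy":0,"dz":0,"roll":0,"jaw":0.3}
    - {"dx":-3,"dy":0,"dz":0,"roll":0,"jaw":0.3}
    - {"dx":-2,"dy":0,"dz":0,"roll":0,"jaw":0.3}

```text
time_s: 4.93
ee_pos: [0.513, 0.1579, 0.0344]
eef_rot: [-3.141, 0.0, 1.331]
force: [0.6, 1.8, 2.7]
grip_width: 0.0328
grip_force: 1.3
```

Run:
```python
from h import *
c=camera('top');tcp();case(c)
cv2.imwrite('pics/t4.png',cv2.resize(c['frame'][160:285,150:350,::-1],None,fx=4,fy=4,interpolation=cv2.INTER_CUBIC))
```

```text
t 4.9833 tcp lane [-103.8   -0.2] z 34.4 yaw [-1.7998e+02  2.0000e-02  7.6260e+01] w 0.032531126674675295 F [-0.    0.07  0.52]
case [-24.   -0.4] [46.779090881347656, 54.40993881225586] skew -89.15319
```

View pics/t4.png

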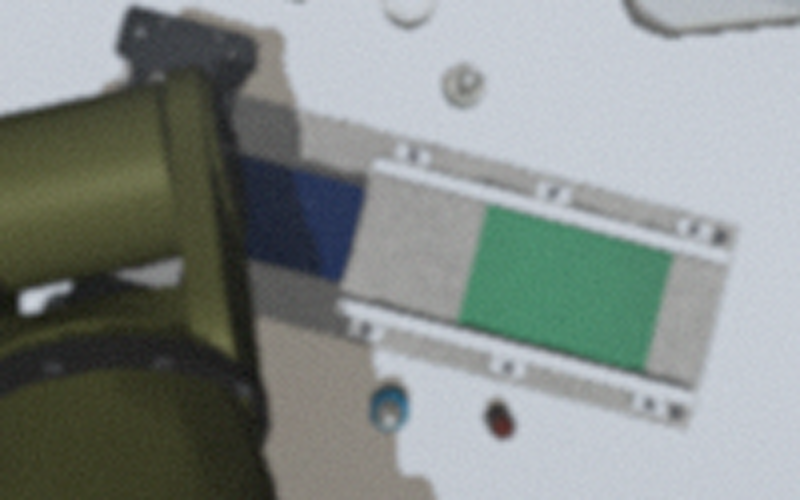

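The case is entering the mouth centred: its front edge at (367,185)–(345,280) is square and clear of both rails. The arm hides its rear. I'll continue.

Call:
send_rows:
  rows:
    - {"dx":-2,"dy":0,"dz":0,"roll":0,"jaw":0.3}
    - {"dx":-4,"dy":0,"dz":0,"roll":0,"jaw":0.3}
    - {"dx":-4,"dy":0,"dz":0,"roll":0,"jaw":0.3}
    - {"dx":-4,"dy":0,"dz":0,"roll":0,"jaw":0.3}
    - {"dx":-4,"dy":0,"dz":0,"roll":0,"jaw":0.3}
    - {"dx":-4,"dy":0,"dz":0,"roll":0,"jaw":0.3}
    - {"dx":-4,"dy":0,"dz":0,"roll":0,"jaw":0.3}
    - {"dx":-4,"dy":0,"dz":0,"roll":0,"jaw":0.3}
    - {"dx":-4,"dy":0,"dz":0,"roll":0,"jaw":0.3}
    - {"dx":-4,"dy":0,"dz":0,"roll":0,"jaw":0.3}
    - {"dx":-4,"dy":0,"dz":0,"roll":0,"jaw":0.3}
    - {"dx":-2,"dy":0,"dz":0,"roll":0,"jaw":0.3}

```text
time_s: 5.98
ee_pos: [0.5025, 0.115, 0.0344]
eef_rot: [-3.142, 0.0, 1.331]
force: [0.7, 1.3, -1.8]
grip_width: 0.0327
grip_force: 0.5
```

Run:
```python
from h import *
c=camera('top');tcp();case(c)
p=cast(c,big(masks(c)[1]),.067)*1000
L=np.c_[(p-M)@d,(p-M)@l];print('front',np.percentile(L[:,0],97))
for x in range(-60,10,10):
    s=L[abs(L[:,0]-L[:,0].max()-x)<5,1]
    if len(s):print(x,s.min().round(1),s.max().round(1))
s=camera('scene');cv2.imwrite('pics/s5.png',s['frame'][:,:,::-1])
```

```text
t 6.0333 tcp lane [-59.8  -0.1] z 34.4 yaw [-1.7999e+02  1.0000e-02  7.6250e+01] w 0.03256330487561785 F [ 0.14  0.35 -0.42]
case [20.5 -0.1] [45.715087890625, 52.715606689453125] skew -89.25198
front 43.102169731729646
-50 21.0 23.2
-40 -23.8 26.1
-30 -24.3 26.2
-20 -25.8 26.4
-10 -26.3 25.9
0 -25.1 24.9
```

View pics/s5.png

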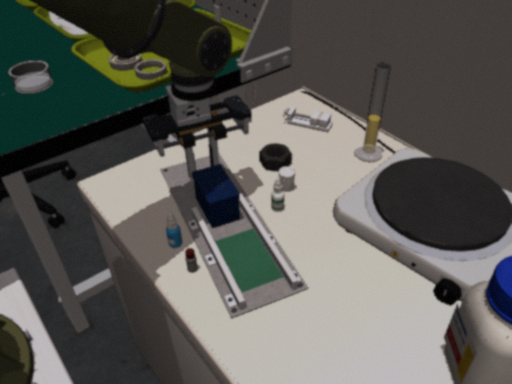

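The case is inside the mouth and centred to within 1 mm, with both fingers square on its rear face at about (190,165) and (212,150). The bottles are clear of the gripper. Continuing.

Call:
send_rows:
  rows:
    - {"dx":-2,"dy":0,"dz":0,"roll":0,"jaw":0.3}
    - {"dx":-4,"dy":0,"dz":0,"roll":0,"jaw":0.3}
    - {"dx":-4,"dy":0,"dz":0,"roll":0,"jaw":0.3}
    - {"dx":-4,"dy":0,"dz":0,"roll":0,"jaw":0.3}
    - {"dx":-4,"dy":0,"dz":0,"roll":0,"jaw":0.3}
    - {"dx":-4,"dy":0,"dz":0,"roll":0,"jaw":0.3}
    - {"dx":-4,"dy":0,"dz":0,"roll":0,"jaw":0.3}
    - {"dx":-4,"dy":0,"dz":0,"roll":0,"jaw":0.3}
    - {"dx":-4,"dy":0,"dz":0,"roll":0,"jaw":0.3}
    - {"dx":-4,"dy":0,"dz":0,"roll":0,"jaw":0.3}
    - {"dx":-4,"dy":0,"dz":0,"roll":0,"jaw":0.3}
    - {"dx":-4,"dy":0,"dz":0,"roll":0,"jaw":0.3}

```text
time_s: 7.08
ee_pos: [0.4917, 0.0705, 0.0345]
eef_rot: [3.141, -0.0, 1.331]
force: [1.1, 1.6, 1.3]
grip_width: 0.0328
grip_force: 1.2
```

Call:
send_rows:
  rows:
    - {"dx":-4,"dy":0,"dz":0,"roll":0,"jaw":0.3}
    - {"dx":-4,"dy":0,"dz":0,"roll":0,"jaw":0.3}
    - {"dx":-4,"dy":0,"dz":0,"roll":0,"jaw":0.3}
    - {"dx":-4,"dy":0,"dz":0,"roll":0,"jaw":0.3}
    - {"dx":-4,"dy":0,"dz":0,"roll":0,"jaw":0.3}
    - {"dx":-4,"dy":0,"dz":0,"roll":0,"jaw":0.3}
    - {"dx":-4,"dy":0,"dz":0,"roll":0,"jaw":0.3}
    - {"dx":-4,"dy":0,"dz":0,"roll":0,"jaw":0.3}
    - {"dx":-4,"dy":0,"dz":0,"roll":0,"jaw":0.3}
    - {"dx":-4,"dy":0,"dz":0,"roll":0,"jaw":0.3}
    - {"dx":-2,"dy":0,"dz":0,"roll":0,"jaw":0.3}
    - {"dx":0,"dy":0,"dz":0,"roll":0,"jaw":0.3}

```text
time_s: 8.08
ee_pos: [0.4815, 0.0295, 0.0343]
eef_rot: [-3.141, 0.0, 1.331]
force: [0.7, 0.6, 0.3]
grip_width: 0.0328
grip_force: 0.0
```

```bash
cat > m.py <<'E'
from h import *
c=camera('top');tcp()
p=cast(c,big(masks(c)[1]),.067)*1000
L=np.c_[(p-M)@d,(p-M)@l];f=L[:,0].max();print('front',f)
for x in range(-90,10,10):
    s=L[abs(L[:,0]-f-x)<5,1]
    if len(s):print(x,s.min().round(1),s.max().round(1))
E
python3 m.py
```

```text
t 8.1333 tcp lane [27.9 -0.2] z 34.3 yaw [-1.7997e+02  2.0000e-02  7.6260e+01] w 0.032968565330099106 F [0.01 0.5  0.68]
front 131.50638971213334
-10 -16.2 27.0
0 -25.1 24.9
```

Call:
send_rows:
  rows:
    - {"dx":-2,"dy":0,"dz":0,"roll":0,"jaw":0.3}
    - {"dx":-4,"dy":0,"dz":0,"roll":0,"jaw":0.3}
    - {"dx":-4,"dy":0,"dz":0,"roll":0,"jaw":0.3}
    - {"dx":-4,"dy":0,"dz":0,"roll":0,"jaw":0.3}
    - {"dx":-4,"dy":0,"dz":0,"roll":0,"jaw":0.3}
    - {"dx":-4,"dy":0,"dz":0,"roll":0,"jaw":0.3}
    - {"dx":-4,"dy":0,"dz":0,"roll":0,"jaw":0.3}
    - {"dx":-4,"dy":0,"dz":0,"roll":0,"jaw":0.3}
    - {"dx":-4,"dy":0,"dz":0,"roll":0,"jaw":0.3}
    - {"dx":-4,"dy":0,"dz":0,"roll":0,"jaw":0.3}
    - {"dx":-4,"dy":0,"dz":0,"roll":0,"jaw":0.3}
    - {"dx":-2,"dy":0,"dz":0,"roll":0,"jaw":0.3}

```text
time_s: 9.13
ee_pos: [0.4712, -0.0132, 0.0345]
eef_rot: [-3.142, 0.0, 1.331]
force: [-0.5, 0.9, -0.5]
grip_width: 0.0328
grip_force: 0.5
```

```bash
python3 m.py
```

```text
t 9.1833 tcp lane [72.2 -0. ] z 34.5 yaw [180.     0.    76.25] w 0.03299184431952422 F [-0.93  0.23  0.43]Traceback (most recent call last):
  File "m.py", line 3, in <module>
    p=cast(c,big(masks(c)[1]),.067)*1000
             ~~~^^^^^^^^^^^^^
  File "h.py", line 11, in big
    return max(cs,key=cv2.contourArea).reshape(-1,2)
           ~~~^^^^^^^^^^^^^^^^^^^^^^^^
ValueError: max() iterable argument is empty
```

The arm now hides the case in the top view. I'll push a final 4 mm, then back off, rise and check.

Call:
send_rows:
  rows:
    - {"dx":-2,"dy":0,"dz":0,"roll":0,"jaw":0.3}
    - {"dx":-2,"dy":0,"dz":0,"roll":0,"jaw":0.3}
    - {"dx":0,"dy":0,"dz":0,"roll":0,"jaw":0.3}
    - {"dx":3,"dy":0,"dz":0,"roll":0,"jaw":0.3}
    - {"dx":10,"dy":0,"dz":0,"roll":0,"jaw":0.3}
    - {"dx":10,"dy":0,"dz":0,"roll":0,"jaw":0.3}
    - {"dx":10,"dy":0,"dz":-10,"roll":0,"jaw":0.3}
    - {"dx":15,"dy":0,"dz":-15,"roll":0,"jaw":0.3}
    - {"dx":20,"dy":0,"dz":-20,"roll":0,"jaw":0.3}
    - {"dx":20,"dy":0,"dz":-20,"roll":0,"jaw":0.3}
    - {"dx":20,"dy":0,"dz":-20,"roll":0,"jaw":0.3}
    - {"dx":20,"dy":0,"dz":-20,"roll":0,"jaw":0.3}

```text
time_s: 10.18
ee_pos: [0.5008, 0.1099, 0.1414]
eef_rot: [3.141, -0.0, 1.332]
force: [-0.0, -0.0, 0.2]
grip_width: 0.0328
grip_force: 0.0
```

Call:
send_rows:
  rows:
    - {"dx":30,"dy":0,"dz":-10,"roll":0,"jaw":0.3}
    - {"dx":30,"dy":0,"dz":-10,"roll":0,"jaw":0.3}
    - {"dx":30,"dy":0,"dz":-10,"roll":0,"jaw":0.3}
    - {"dx":30,"dy":0,"dz":-10,"roll":0,"jaw":0.3}
    - {"dx":20,"dy":0,"dz":0,"roll":0,"jaw":0.3}
    - {"dx":0,"dy":0,"dz":0,"roll":0,"jaw":0.3}

```text
time_s: 10.68
ee_pos: [0.5338, 0.2481, 0.1805]
eef_rot: [3.141, -0.001, 1.335]
force: [-0.7, -0.6, 0.1]
grip_width: 0.0331
grip_force: 0.0
```

Run:
```python
from h import *
c=camera('top');tcp();case(c)
cv2.imwrite('pics/t6.png',cv2.resize(c['frame'][140:290,150:350,::-1],None,fx=4,fy=4,interpolation=cv2.INTER_CUBIC))
```

```text
t 10.7333 tcp lane [-194.7   -1.2] z 179.9 yaw [ 1.7999e+02 -1.0000e-02  7.6450e+01] w 0.03290832502917937 F [ 0.04 -0.04  0.08]
case [132.6   0.6] [53.82639694213867, 92.13959503173828] skew -0.4920807
```

View pics/t6.png

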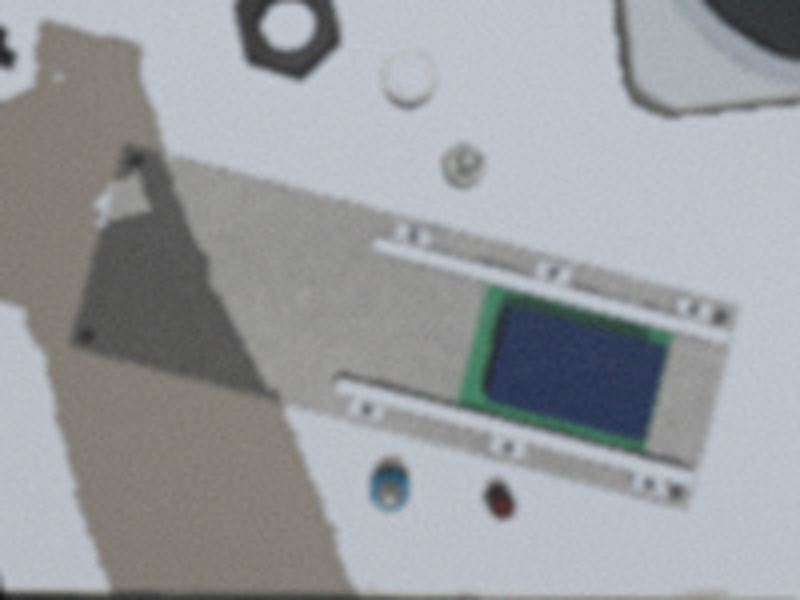

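The case sits in the green bay, with its top at (575,372) in the crop. By ray casting its centre is at lane x 132.6, lateral 0.6 mm, skew about 0.5°, so it has about 9 mm to spare at each end. The nut, vials and droppers haven't moved, and the arm is clear.

```bash
python3 -c "
from station import *
print(hand_in())"
```

```text
the job is handed in; nothing more can be done
None
```

The blue case stands wholly inside the green bay, centred to within about 3 mm; I saw no contact with the rails or bystanders, the arm is clear, and the job was handed in at about 11 s.

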